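# Rack a glass slab in the edge-dressing jig and clamp it with the trigger clamp

### The job

Stand the thick glass slab fully down in the slot of the wooden jig and let go of it, then pump the clamp's trigger towards its handle, again and again, until the sprung pad presses the slab against the fence with its spring clearly squeezed but never bottomed (about a quarter to three quarters of its travel). Finish while still holding the trigger squeezed in the gripper with that pressure on; move the rod only by the trigger, do not push it or the pad by hand, and leave the other things on the bench where they are.

Things in the scene. Friction and masses are not known exactly. Their poses are not given: they have to be found in the camera images.
- slab: Loose slab of opaque dark smoke-grey cast glass, 80 x 16 x 70 mm (length along its x, thickness along its y, height along its z), 0.22 kg, standing on its long edge on the bench. Origin: centre of its underside. Either way round will do in the slot.
- jig: Fixed plywood board, 104 x 290 x 12 mm (x, y, z), that carries the slot at its +y end and the trigger clamp at its -y end. Origin: centre of its underside. The clamp pushes along the jig's +y.
- slot (a point): Centre of the slot's floor (the board's top, 12 mm above the bench), at 0, 100, 12 mm in the jig's frame; axes as the jig's. The slot is 83 mm long in x and 19 mm wide in y. Its fence (+y side) stands 38 mm above the floor; the end walls and the two lips on the -y side stand 30 mm above it with bevels leaning outward up to 39 mm; between the lips a 67 mm gap lets the pad through. The slab stands 70 mm above the floor when fully down.
- handle_grip (a point): On the fixed upright black handle of the clamp (28 x 15 mm in x and y, top 162 mm above the bench, back face 7.5 mm behind this point in -y): its centre line at the height of the trigger's roll, at 0, -97.5, 140 mm in the jig's frame.
- trigger_lever: The trigger: a steel lever in front (+y) of the handle with a black finger roll at its top, a cylinder 18 mm in diameter and 28 mm long along the jig's x. Origin: on the lever's pivot, 80 mm above the bench at 0, -71, 80 mm in the jig's frame; the roll's axis is 60 mm from the pivot.
- trigger_grip (a point): Centre of the roll. Released it is at 0, -62, 139 mm in the jig's frame, pulled fully home at 0, -80, 139 mm. Outer distance from the front of the roll to the handle's back face: 52 mm released, 34 mm pulled home. Both can be straddled from above; nothing else is higher than 90 mm.
- trigger (a joint): Pull of the trigger, rad: 0 released, 0.30 home against the handle. A spring returns it (about 4 N at the roll at first, 6 N at the end). While pulled it pushes the rod forward 35 mm per rad (10.5 mm a slow full pull, up to 13 mm a sudden one); on return the rod stays where it is (it may slip back about 1 mm under load), so pulls add up.
- rod (a joint): Advance of the push rod, m, from 0 to 0.07. It starts anywhere from 0 to 0.018. Rod friction is 2 N. A one-way brake keeps it from going back (there is no release), so too much pressure cannot be undone.
- push_rod: Steel rod 12 mm thick along the jig's y, 45 mm above the bench, through the clamp's grey housing (44 x 112 x 66 mm, top 78 mm above the bench); it carries the sprung pad on its front end. Moves with joint rod. Its origin is on the rod's axis, at 0, 0 + rod advance, 45 mm in the jig's frame.
- pad: Round pad 36 mm across with a rubber face, on the rod's front end, 45 mm above the bench; origin: centre of its face. In the jig's frame y = 58 mm + rod - plunger. The face of a slab resting on the fence is at y = 93.5 mm.
- plunger (a joint): Squeeze of the pad's spring, m: 0 free, 0.020 bottomed; 1000 N/m, so 5 mm is 5 N and 15 mm is 15 N.
- setting_block: Bystander: beech block 32 x 60 x 22 mm, origin at its underside.
- solder_reel: Bystander: blue reel of solder, 60 mm across, 30 mm high, origin at its underside.
- flux_jar: Bystander: black jar 54 mm across, 74 mm high, origin at its underside.
- marker: Bystander: marker pen lying on the bench, 14 x 136 x 14 mm, origin at its underside.
Not all that is in view belongs to the job. There is more than one size of the slab; the one meant has the size given above.

How it is judged:
By the outcome, as a careful person would: the job done as asked, in the order asked, and still so for the second after the job is handed in, while the arm keeps its last pose, push and grip.
It also fails if it takes over 64 s, if anything falls off the work surface, if the arm or the gripper's body presses on something with over 40 N, if the wrist force passes 120 N, or if a joint passes its speed limit or range.

### The arm

A 6-joint arm with a two-finger parallel gripper is mounted at the origin on a cart in front of the work surface, level with it; the furniture and walls round the work are solid. World frame = base frame: x ahead of the robot, y to its left, z up, the work surface at z = 0. Lengths are in m, angles in rad, forces in N, time in s.
With the tool pointing down it reaches from about 0.375 to 0.975 m from the base axis. Payload 3.8 kg.
Tool frame: the origin (TCP) lies on the centre line of the jaws, within the pads' length; the fingertips stand 17 mm ahead of it and the grasp point (between the pads) lies 2 mm behind it; z points along the fingers, y is the direction in which the jaws open and shut (so a half turn about z gives the same grasp; the last joint's range is limited). The gripper opens to 88 mm and grips with 3 to 60 N. Pads are 18 mm wide; open, the fingers measure 123 mm over their backs; the gripper's body (75 mm by 187 mm) begins 45 mm behind the grasp point.
Start: joints at [1.083, 0.264, 1.604, -0, 1.274, -0.037], TCP at [0.294, 0.608, 0.256] pointing down, gripper open.
Joint ranges: [-2.63, 2.63], [-0.94, 2.18], [0.31, 2.57], [-1.31, 4.45], [0, 2.66], [-2.55, 2.55]. Speed limits (rad/s): [2.57, 2.57, 3.14, 3.14, 3.14, 3.14].

### API

Orientations are given as a 3x3 rotation matrix whose columns are the frame's x, y, z axes.
In Python, from cell import * gives the robot as it stands.
- The arm moves only by the tool carry_out, never from a script. Its argument "increments" is a list of rows, each a list of 6 numbers: the shift along the tool's x, y, z each as a share of 30 cm, from -1 to 1, then the turn, a rotation vector about the tool's x, y, z each as a share of 360 degrees, from -1 to 1. In form: [[dx, dy, dz, rx, ry, rz], ...]. A call has 1 to 12 rows; each row is the pose to reach, as a shift and turn from the pose commanded when the call began, along the tool's axes at that moment, turning the shorter way round; what a row does not reach only later rows make up. A row lasts 1/12 s, in which the tool goes at most 41.7 mm and 7.16 degrees, less where a joint would pass 70% of its speed; a pose out of reach is approached as far as the arm can. A call with a number of a shift or a turn outside -1 to 1 is refused whole. A call with a gripper value outside its range is refused whole. "hand" is the opening, from -1 (shut) to 1 (fully open), set as the call begins (left out, the last holds). The fingers move at their own pace and stop on an object; "newtons" is the grip in N (left out, the last holds). Time passes only in rows, so rows that repeat a pose let the fingers close. It gives the time, the measured TCP pose, the force and the opening at its end, in the units of the state.
- state(): the state, without advancing time (a new reading comes with each control period).
- camera(name): name is "scene" or "top" or "wrist"; returns a dict with "frame" (480x640x3 uint8, red, green, blue), "vertical_fov" (degrees; the focal length in pixels is half the picture's height over the tangent of half this angle, whatever the lens; pixels are square), "cx", "cy" (the principal point, pixels), "extrinsics" (4x4, takes a point from camera to world coordinates); the wrist camera has in their place "tool_from_camera" (4x4, takes a point from camera to tool coordinates, whose origin is the TCP and whose axes are the flange's). Camera axes: x right, y up, looking along -z (the intrinsics and any distortion apply to the point x, -y, -z); pixel columns grow to the right and rows downward; lengths in m; the calibration is good to about 2 mm. A picture is of the moment at which its call begins: read the wrist's pose just before it. There is no depth.
- sign_off(): hands the job in, once; it reports no verdict.
Trained networks look in the newest picture that a camera, given by its name, has taken for a name from the list of things; names that differ only in an ending like _2 or _b are one class to them, and where a whole thing is asked for, a point or a joint stands for the part that bears it (a point fixed in the world has none). Each returns a list of dicts, best first, with "confidence" (0 to 1); they miss things now and then, are a little off and sometimes report something else, mostly with a low value. They report only what shows in the picture. A call takes as long as a camera call. They do not tell look-alikes from the thing itself.
- find_in(thing, camera): "extent" ([left, top, width, height] in pixels, round what is visible of it).
The state is a dict: "time_s": time; "joints": joint angles; "joint_vel": joint speeds; "joint_efforts": joint torques, N m; "ee_pos": TCP position; "orientation": TCP orientation; "force": force on the tool from outside, world axes, zero at the start; "ft_torque": the same for the moment, N m; "gripper_width": opening from 0.0 (shut) to 1.0 (fully open).
Only numpy, scipy, OpenCV 4.12 (cv2) and the standard library are available. Lean on these libraries where they do the work, as an engineer would, in place of code of your own. Each camera call takes 0.05 s, during which the arm holds its last target. There are 200 camera calls.

## Working session

There is one attempt and no reset: what is moved stays moved. The work goes in short steps, Python scripts to look and compute and a tool call to move; the robot and the scene stay as the last step left them, time stands still between calls to the robot, and variables do not carry over. Pictures are saved under pics/ and viewed, about 8 in all and at most 12, crops included, and the job is handed in when it is done.

Besides the shell and the picture viewer there is one more tool, called after ">>>" in YAML: its name, and indented under it one key for each argument. carry_out: Moves the arm, as the interface text tells. Its arguments: {"type":"object","properties":{"increments":{"type":"array","items":{"type":"array","items":{"type":"number","minimum":-1,"maximum":1}}},"hand":{"type":"number"},"newtons":{"type":"number"}},"required":["increments"]}

```bash
mkdir -p pics; ls; cat > h.py <<'E'
from cell import *
import numpy as np, cv2
def cam(n):
    c=camera(n); f=240/np.tan(np.radians(c["vertical_fov"]/2)); c["f"]=f; return c
def save(c,name): cv2.imwrite("pics/"+name,c["frame"][:,:,::-1])
E
python3 - <<'E'
from h import *
s=state(); print({k:np.round(v,3).tolist() for k,v in s.items()})
a=cam("scene");b=cam("top")
for n,c in(("scene",a),("top",b)):
    print(n,[k for k in c],c["f"],c["cx"],c["cy"],np.round(c["extrinsics"],3).tolist())
    for k in c:
        if k not in("frame","extrinsics"):print(k,c[k])
    save(c,n+"0.png")
    for t in["slab","jig","trigger_lever","pad","push_rod","handle_grip","setting_block","solder_reel","flux_jar","marker"]:
        print(t,[(np.round(d["extent"]).tolist(),round(d["confidence"],2)) for d in find_in(t,n)])
E
```

```text
pics
{'time_s': 0.0, 'joints': [1.083, 0.265, 1.605, 0.0, 1.274, -0.037], 'joint_vel': [0.0, -0.0, -0.001, -0.001, 0.0, 0.001], 'joint_efforts': [-0.001, -50.21, -35.688, 0.073, 0.029, -0.0], 'ee_pos': [0.294, 0.607, 0.254], 'orientation': [[-0.9, 0.436, -0.001], [0.436, 0.9, -0.002], [0.0, -0.002, -1.0]], 'force': [0.433, -0.042, -0.249], 'ft_torque': [-0.045, 0.014, -0.016], 'gripper_width': 1.002}
scene ['frame', 'vertical_fov', 'cx', 'cy', 'extrinsics', 'f'] 516.9599474879504 322.4401111494332 235.8466709350468 [[0.585, 0.473, -0.659, -0.065], [-0.811, 0.355, -0.465, -0.511], [0.014, 0.806, 0.591, 0.74], [0.0, 0.0, 0.0, 1.0]]
vertical_fov 49.80641592816409
cx 322.4401111494332
cy 235.8466709350468
f 516.9599474879504
slab [([280.0, 222.0, 20.0, 34.0], 0.64), ([301.0, 252.0, 32.0, 23.0], 0.59)]
jig [([191.0, 244.0, 127.0, 102.0], 0.79)]
trigger_lever [([263.0, 254.0, 17.0, 33.0], 0.59)]
pad [([228.0, 260.0, 16.0, 23.0], 0.62)]
push_rod [([191.0, 245.0, 133.0, 103.0], 0.73), ([226.0, 260.0, 94.0, 65.0], 0.62)]
handle_grip [([191.0, 242.0, 134.0, 103.0], 0.88)]
setting_block [([193.
[... 474 characters left out ...]
ertical_fov 55.260144026015865
cx 328.4148539322585
cy 237.75732966704138
f 458.4913878456739
slab [([269.0, 194.0, 16.0, 39.0], 0.61), ([211.0, 220.0, 33.0, 10.0], 0.6), ([304.0, 213.0, 30.0, 20.0], 0.53)]
jig [([226.0, 263.0, 148.0, 60.0], 0.98)]
trigger_lever [([316.0, 291.0, 15.0, 16.0], 0.64)]
pad [([266.0, 283.0, 11.0, 14.0], 0.56)]
push_rod [([318.0, 292.0, 10.0, 14.0], 0.69)]
handle_grip [([226.0, 264.0, 147.0, 59.0], 0.63), ([317.0, 294.0, 11.0, 16.0], 0.42)]
setting_block []
solder_reel [([437.0, 242.0, 27.0, 30.0], 0.65), ([225.0, 266.0, 148.0, 59.0], 0.63)]
flux_jar [([283.0, 145.0, 26.0, 28.0], 0.66)]
marker [([439.0, 242.0, 24.0, 27.0], 0.65), ([434.0, 194.0, 64.0, 8.0], 0.54)]
```

```bash
python3 - <<'E'
import cv2
a=cv2.imread("pics/top0.png")[120:345,170:510]
cv2.imwrite("pics/topc.png",cv2.resize(a,None,fx=2.35,fy=2.35,interpolation=3))
b=cv2.imread("pics/scene0.png")[170:390,160:500]
cv2.imwrite("pics/scenec.png",cv2.resize(b,None,fx=2.35,fy=2.35,interpolation=3))
E
```

```text
(no output)
```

View pics/topc.png

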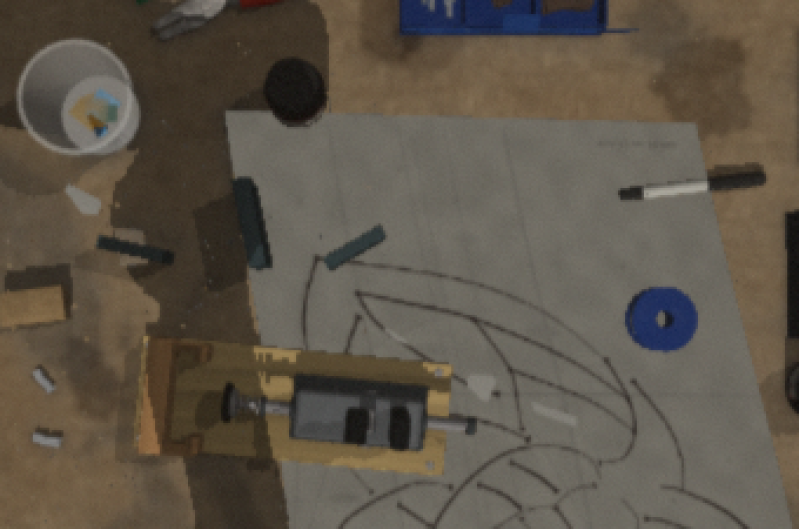

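View pics/scenec.png

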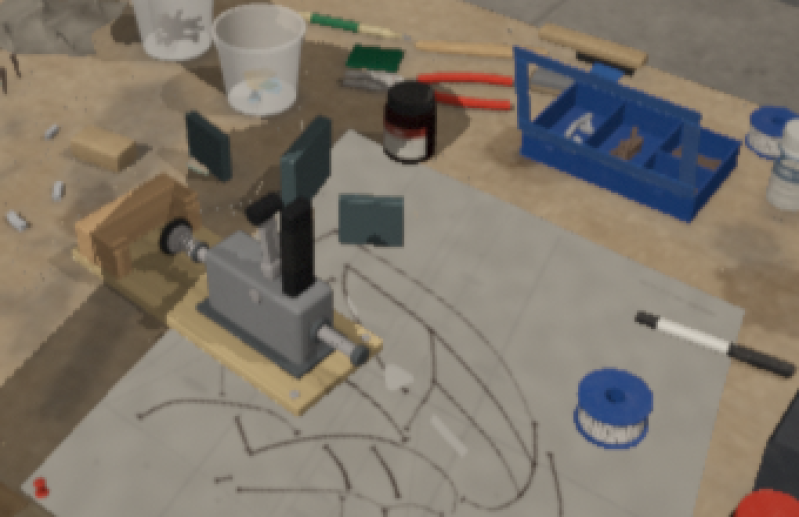

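The thick-slab candidates in the top crop are A (252,222), B (355,247) and C (135,250). A looks the longest and tallest. The jig is at about (295,405), with its slot (fence) on the left and its handle at (400,425). I'll measure these points now.

```bash
cat >> h.py <<'E'
def ray(c,E,u,v):
    d=np.array([(u-c["cx"])/c["f"],-(v-c["cy"])/c["f"],-1.]); return E[:3,3],E[:3,:3]@d
def onz(c,E,u,v,z):
    o,d=ray(c,E,u,v); return o+d*(z-o[2])/d[2]
def proj(c,E,P):
    p=(np.atleast_2d(P)-E[:3,3])@E[:3,:3]; return np.c_[c["cx"]-c["f"]*p[:,0]/p[:,2], c["cy"]+c["f"]*p[:,1]/p[:,2]]
def tool():
    s=state();T=np.eye(4);T[:3,:3]=s["orientation"];T[:3,3]=s["ee_pos"];return T
E
python3 - <<'E'
from h import *
c=cam("top");E=c["extrinsics"]
f=lambda u,v,z:print((u,v),np.round(onz(c,E,170+u/2.35,120+v/2.35,z),4))
print("jig");[f(u,v,.012) for u,v in((450,363),(440,472),(145,337),(138,455))]
print("A top face");[f(u,v,.07) for u,v in((235,180),(254,178),(271,266),(252,268))]
print("B");[f(u,v,.05) for u,v in((327,263),(383,230))]
print("C");[f(u,v,.06) for u,v in((98,243),(172,257))]
T=tool();w=cam("wrist");print(np.round(w["tool_from_camera"],3).tolist(),w["f"],w["cx"],w["cy"])
E
```

```text
jig
(450, 363) [ 0.5382 -0.0893  0.012 ]
(440, 472) [ 0.4377 -0.0804  0.012 ]
(145, 337) [0.5607 0.1939 0.012 ]
(138, 455) [0.4516 0.199  0.012 ]
A top face
(235, 180) [0.7002 0.1041 0.07  ]
(254, 178) [0.7021 0.0874 0.07  ]
(271, 266) [0.6247 0.0717 0.07  ]
(252, 268) [0.6229 0.0884 0.07  ]
B
(327, 263) [0.6286 0.0236 0.05  ]
(383, 230) [ 0.6584 -0.0264  0.05  ]
C
(98, 243) [0.6448 0.2264 0.06  ]
(172, 257) [0.6327 0.1606 0.06  ]
[[0.001, 0.962, 0.274, 0.07], [1.0, -0.0, -0.002, -0.0], [-0.001, 0.274, -0.962, -0.13], [0.0, 0.0, 0.0, 1.0]] 422.4220239906104 317.49103998749735 243.51450628412235
```

Measured at z=0.07, A is about 79 x 17 mm, which matches the description. B is about 58 mm long and C about 67 mm, so I choose A. Next I'll move over it with the wrist camera.

```bash
cat >> h.py <<'E'
from scipy.spatial.transform import Rotation as Ro
def Rdown(yaw):  # yaw of tool y, deg
    a=np.radians(yaw); y=np.array([np.cos(a),np.sin(a),0]); z=np.array([0,0,-1.]); return np.c_[np.cross(y,z),y,z]
def rows(p0,yaw0,p1,yaw1):
    R0=Rdown(yaw0); d=R0.T@(np.array(p1)-p0)/.3; r=Ro.from_matrix(R0.T@Rdown(yaw1)).as_rotvec(degrees=True)/360
    n=max(np.linalg.norm(d*.3)/.0417,np.linalg.norm(r)*360/7.16)
    print(np.round(np.r_[d,r],4).tolist(),"rows>=",round(n,1))
E
python3 -c "
from h import *
rows([.294,.608,.256],64.15,[.52,.32,.28],101.5)
rows([.52,.32,.28],101.5,[.64,.08,.28],101.5)"
```

```text
[-1.0965, -0.5355, -0.08, 0.0, 0.0, -0.1037] rows>= 8.8
[-0.2325, -0.8637, 0.0, 0.0, 0.0, 0.0] rows>= 6.4
```

>>> carry_out:
  increments:
    - [-0.95,-0.53,-0.08,0,0,-0.1037]
    - [-0.95,-0.53,-0.08,0,0,-0.1037]
    - [-0.95,-0.53,-0.08,0,0,-0.1037]
    - [-0.95,-0.53,-0.08,0,0,-0.1037]
    - [-0.95,-0.53,-0.08,0,0,-0.1037]
    - [-0.95,-0.53,-0.08,0,0,-0.1037]
    - [-0.95,-0.53,-0.08,0,0,-0.1037]
    - [-0.95,-0.53,-0.08,0,0,-0.1037]
    - [-0.95,-0.53,-0.08,0,0,-0.1037]
    - [-0.95,-0.53,-0.08,0,0,-0.1037]
    - [-0.95,-0.53,-0.08,0,0,-0.1037]
  hand: 0.2

```text
time_s: 2.12
ee_pos: [0.4813, 0.3403, 0.2798]
orientation: [[-0.98, -0.198, -0.0], [-0.198, 0.98, 0.001], [0.0, 0.001, -1.0]]
force: [-0.3, 0.5, -0.2]
gripper_width: 0.603
```

```bash
python3 -c "
from h import *
s=state();print(s['time_s'],s['ee_pos'],np.round(s['orientation'],4).tolist())
R=s['orientation'];y=np.degrees(np.arctan2(R[1][1],R[0][1]));print(y)
rows(s['ee_pos'],y,[.64,.08,.28],101.5)"
```

```text
2.1167 [0.48133322 0.34029558 0.27977442] [[-0.9802, -0.1983, -0.0003], [-0.1983, 0.9802, 0.0007], [0.0001, 0.0007, -1.0]]
101.43481096697442
[-0.3464, -0.9553, -0.0008, 0.0, 0.0, -0.0002] rows>= 7.3
```

>>> carry_out:
  increments:
    - [-0.35,-0.955,0,0,0,0]
    - [-0.35,-0.955,0,0,0,0]
    - [-0.35,-0.955,0,0,0,0]
    - [-0.35,-0.955,0,0,0,0]
    - [-0.35,-0.955,0,0,0,0]
    - [-0.35,-0.955,0,0,0,0]
    - [-0.35,-0.955,0,0,0,0]
    - [-0.35,-0.955,0,0,0,0]
    - [-0.35,-0.955,0,0,0,0]
    - [-0.35,-0.955,0,0,0,0]
    - [-0.35,-0.955,0,0,0,0]

```text
time_s: 3.03
ee_pos: [0.6406, 0.0826, 0.2794]
orientation: [[-0.98, -0.201, -0.001], [-0.201, 0.98, 0.001], [0.001, 0.001, -1.0]]
force: [0.0, 0.1, -0.5]
gripper_width: 0.606
```

```bash
python3 - <<'E'
from h import *
T=tool();w=cam("wrist");E=T@w["tool_from_camera"]
np.savez("w1.npz",E=E,f=w["f"],cx=w["cx"],cy=w["cy"],T=T);save(w,"w1.png")
for t in["slab","jig","trigger_lever","pad","handle_grip"]:
    print(t,[(np.round(d["extent"]).tolist(),round(d["confidence"],2)) for d in find_in(t,"wrist")])
print(T[:3,3])
im=w["frame"][:,:,::-1]
cv2.imwrite("pics/w1b.png",cv2.resize(im,(800,600),interpolation=2))
E
```

```text
slab [([406.0, 204.0, 80.0, 52.0], 0.95), ([190.0, 166.0, 74.0, 44.0], 0.76), ([310.0, 187.0, 25.0, 104.0], 0.6)]
jig [([147.0, 3.0, 360.0, 140.0], 0.56), ([312.0, 185.0, 25.0, 107.0], 0.33)]
trigger_lever []
pad [([357.0, 22.0, 42.0, 49.0], 0.86)]
handle_grip [([150.0, 0.0, 356.0, 142.0], 0.7)]
[0.6405883  0.08264983 0.27936136]
```

View pics/w1b.png

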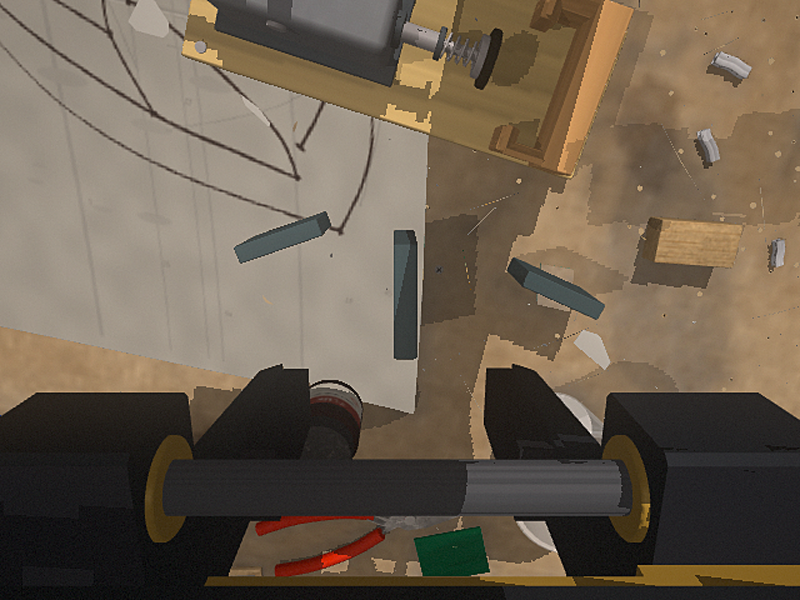

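The wrist view shows A at (405,295), B at (282,237) and C at (555,290). The jig slot is at the top right, around (560,95). I'll take a close crop of A for the check and its corners, and one of the slot.

```bash
python3 - <<'E'
import cv2, numpy as np
im=cv2.imread("pics/w1.png")
a=cv2.resize(im[175:300,290:360],None,fx=4.6,fy=4.6,interpolation=2)
b=cv2.resize(im[0:145,375:515],None,fx=3.4,fy=3.4,interpolation=2)
a=cv2.convertScaleAbs(a,alpha=1.8,beta=10)
o=np.zeros((600,800,3),np.uint8);o[:a.shape[0],:a.shape[1]]=a;o[:b.shape[0],324:324+b.shape[1]]=b[:,:476]
cv2.imwrite("pics/crop2.png",o);print(a.shape,b.shape)
E
```

```text
(575, 322, 3) (493, 476, 3)
```

View pics/crop2.png

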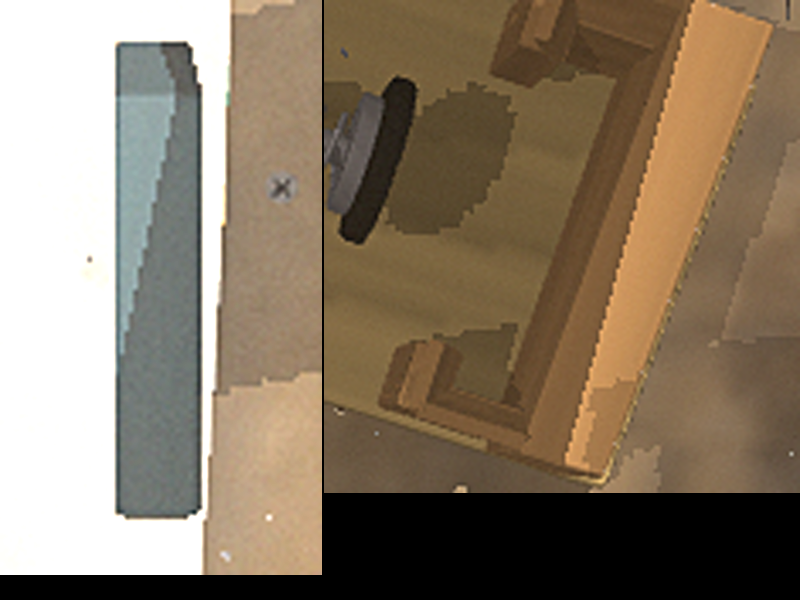

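```bash
python3 - <<'E'
from h import *
d=np.load("w1.npz");c={k:float(d[k]) for k in("f","cx","cy")};E=d["E"]
P=lambda u,v,z:onz(c,E,u,v,z)
A=[P(290+u/4.6,175+v/4.6,.07) for u,v in((116,95),(202,95),(202,515),(116,515))]
print("A",np.round(A,4).tolist(),"L",np.linalg.norm(A[0]-A[3]),"W",np.linalg.norm(A[0]-A[1]),"ctr",np.mean(A,0),"yaw",np.degrees(np.arctan2(*(A[3]-A[0])[[1,0]])))
print("base of near end",P(290+150/4.6,175+42/4.6,0), "vs top", (A[0]+A[1])/2)
j=lambda u,v:(375+(u-324)/3.4,v/3.4)
c1=P(181/1.25,55/1.25,.012);c2=P(*j(602,484),.012)
y=(c2-c1);L=np.linalg.norm(y);y/=L;x=np.array([y[1],-y[0],0]);o=c1-52e-3*x+145e-3*y;o2=c2-52e-3*x-145e-3*y
print("board L",L,"yawy",np.degrees(np.arctan2(y[1],y[0])),o,o2)
o=(o+o2)/2
for n,u,v,z in(("fence in top",690,0,.05),("fence in top b",565,460,.05),("out",775,22,.05),("outb",608,470,.05),("foot",590,130,.012),("footb",520,330,.012),("lip corner lo",383,405,.012),("lip foot inner",410,410,.012),("lip top",430,342,.042),("pad top?",400,78,.063)):
    p=P(*j(u,v),z)-o;print(n,np.round([p@x*1e3,p@y*1e3],1))
np.savez("jig.npz",o=o,x=x,y=y)
E
```

```text
A [[0.6272, 0.0782, 0.07], [0.6241, 0.093, 0.07], [0.7014, 0.1098, 0.07], [0.7046, 0.0941, 0.07]] L 0.07902040550585566 W 0.015109864310616738 ctr [0.66432834 0.09376791 0.07      ] yaw 11.572515848156826
base of near end [0.62615172 0.08505881 0.        ] vs top [0.62566785 0.0856073  0.07      ]
board L 0.28813538261216187 yawy 85.03604146988921 [0.49818567 0.0588705  0.012     ] [0.49802433 0.05701288 0.012     ]
fence in top [-49.8 111.5]
fence in top b [ 51.3 121.1]
out [-51.1 131.5]
outb [ 50.5 132. ]
foot [-28.3 108.7]
footb [ 21.6 108.9]
lip corner lo [49.6 80.8]
lip foot inner [48.8 88.1]
lip top [34.3 82. ]
pad top? [-13.1  53.3]
```

The close crop confirms A as the slab, at 79 x 15 mm with a height consistent with 70 mm. The jig fit gives a length of 288 mm and puts the fence foot at 108.8 mm, where 109.5 is expected. Next I'll look at the slot from directly above.

```bash
python3 -c "
from h import *
s=state();rows(s['ee_pos'],101.57,[.487,.155,.22],85.05)"
```

```text
[0.4537, 0.3425, 0.1998, 0.0, 0.0, 0.0459] rows>= 4.3
```

>>> carry_out:
  increments:
    - [0.454,0.343,0.2,0,0,0.046]
    - [0.454,0.343,0.2,0,0,0.046]
    - [0.454,0.343,0.2,0,0,0.046]
    - [0.454,0.343,0.2,0,0,0.046]
    - [0.454,0.343,0.2,0,0,0.046]
    - [0.454,0.343,0.2,0,0,0.046]
    - [0.454,0.343,0.2,0,0,0.046]
    - [0.454,0.343,0.2,0,0,0.046]

```text
time_s: 4.0
ee_pos: [0.4891, 0.1542, 0.221]
orientation: [[-0.996, 0.088, 0.003], [0.088, 0.996, 0.0], [-0.003, 0.001, -1.0]]
force: [0.5, -0.1, -0.2]
gripper_width: 0.597
```

```bash
python3 - <<'E'
from h import *
T=tool();w=cam("wrist");E=T@w["tool_from_camera"]
np.savez("w2.npz",E=E,f=w["f"],cx=w["cx"],cy=w["cy"],T=T);save(w,"w2.png")
g=np.load("jig.npz");o,x,y=g["o"],g["x"],g["y"]
pts=[o+a*x+b*y+[0,0,.012-o[2]] for a in(-.0415,.0415) for b in(.0905,.1095)]
q=proj(w,E,pts);print(np.round(q,1),T[:3,3])
l,t=(q.min(0)-45).astype(int);r,bb=(q.max(0)+45).astype(int);t=max(t,0);l=max(l,0)
f=min(800/(r-l),600/(bb-t));print(l,t,r,bb,f)
cv2.imwrite("pics/w2c.png",cv2.resize(w["frame"][t:bb,l:r,::-1],None,fx=f,fy=f,interpolation=2))
E
```

```text
[[311.4 182.1]
 [335.2 182.1]
 [311.8 279.4]
 [334.1 279.4]] [0.4890669  0.15424342 0.22103529]
266 137 380 324 3.2085561497326203
```

View pics/w2c.png

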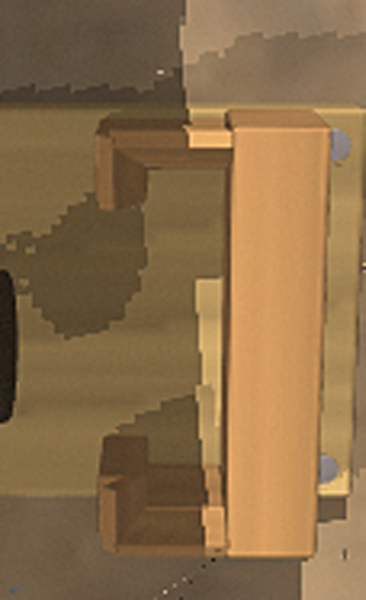

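The view is centred on the slot. Its floor end is at about v=168, the lip foot at u≈148, the fence foot at u≈224 and the far board corner at (350,495). I'll measure from these.

```bash
python3 - <<'E'
from h import *
d=np.load("w2.npz");c={k:float(d[k]) for k in("f","cx","cy")};E=d["E"]
g=np.load("jig.npz");o,x,y=g["o"],g["x"],g["y"]
print("E",E[:3,3])
for n,u,v,z,e in(("end -x foot",185,168,.012,"x -41.5"),("lip foot",148,185,.012,"y 90.5"),("lip2 foot far",145,450,.012,"y90.5"),("end +x top outer",160,553,.051,""),("end +x inner bevel top",160,507,.051,"x"),("end -x top inner?",170,148,.051,""),("end -x out top",170,122,.051,""),("fence foot",222,280,.012,"y 109.5"),("fence foot2",219,400,.012,"y109.5"),("fence top in1",231,140,.05,""),("fence top in2",226,540,.05,""),("fence end -x",280,127,.05,"x-52?"),("fence end +x",270,556,.05,"x 52?"),("board corner",350,495,.012,"52,145"),("board edge top",60,107,.012,"x -52"),("board edge bot",60,494,.012,"x 52"),("board end",357,300,.012,"y145")):
    p=onz(c,E,266+u/3.2086,137+v/3.2086,z)-o;print(n,np.round([p@x*1e3,p@y*1e3],1),e)
E
```

```text
E [0.41874964 0.15999005 0.35034828]
end -x foot [-35.7 100.3] x -41.5
lip foot [-31.4  91. ] y 90.5
lip2 foot far [39.6 90. ] y90.5
end +x top outer [51.3 94. ] 
end +x inner bevel top [39.3 94. ] x
end -x top inner? [-46.1  96.4] 
end -x out top [-51.8  96.3] 
fence foot [ -6.9 109.9] y 109.5
fence foot2 [ 25.6 109.5] y109.5
fence top in1 [-47.8 109.8] 
fence top in2 [ 48.3 109.9] 
fence end -x [-50.6 120.6] x-52?
fence end +x [ 52.6 120.6] x 52?
board corner [ 52.5 145. ] 52,145
board edge top [-50.9  69.3] x -52
board edge bot [52.1 67.1] x 52
board end [ -1.5 144.7] y145
```

```bash
python3 - <<'E'
from h import *
g=np.load("jig.npz");o=g["o"]+.0006*g["x"]+.0002*g["y"];np.savez("jig2.npz",o=o,x=g["x"],y=g["y"]);print("slot",o+.1*g["y"])
s=state();rows(s['ee_pos'],84.95,[.6643,.0938,.15],101.57)
rows([.6643,.0938,.15],101.57,[.6643,.0938,.06],101.57)
E
```

```text
slot [0.50737296 0.15771396 0.012     ]
[-0.5985, -0.1487, 0.237, 0.0, 0.0, -0.0462] rows>= 4.8
[0.0, 0.0, 0.3, 0.0, 0.0, 0.0] rows>= 2.2
```

>>> carry_out:
  increments:
    - [-0.6,-0.149,0.2,0,0,-0.0462]
    - [-0.6,-0.149,0.2,0,0,-0.0462]
    - [-0.6,-0.149,0.2,0,0,-0.0462]
    - [-0.6,-0.149,0.237,0,0,-0.0462]
    - [-0.6,-0.149,0.237,0,0,-0.0462]
    - [-0.6,-0.149,0.237,0,0,-0.0462]
    - [-0.6,-0.149,0.237,0,0,-0.0462]
    - [-0.6,-0.149,0.237,0,0,-0.0462]
    - [-0.6,-0.149,0.237,0,0,-0.0462]
    - [-0.6,-0.149,0.237,0,0,-0.0462]

```text
time_s: 4.88
ee_pos: [0.6627, 0.0942, 0.1502]
orientation: [[-0.98, -0.201, 0.002], [-0.201, 0.98, 0.0], [-0.002, -0.0, -1.0]]
force: [-0.2, -0.8, 1.1]
gripper_width: 0.601
```

```bash
python3 - <<'E'
from h import *
s=state();R=np.array(s['orientation']);y=np.degrees(np.arctan2(R[1,1],R[0,1]));print(y)
rows(s['ee_pos'],y,[.6643,.0938,.06],101.57)
E
```

```text
101.6020909460651
[-0.005, -0.0023, 0.3006, 0.0, 0.0, 0.0001] rows>= 2.2
```

>>> carry_out:
  increments:
    - [-0.005,-0.002,0.1,0,0,0]
    - [-0.005,-0.002,0.2,0,0,0]
    - [-0.005,-0.002,0.26,0,0,0]
    - [-0.005,-0.002,0.3,0,0,0]
    - [-0.005,-0.002,0.3,0,0,0]
    - [-0.005,-0.002,0.3,0,0,0]

```text
time_s: 5.38
ee_pos: [0.6641, 0.0939, 0.0592]
orientation: [[-0.98, -0.201, 0.0], [-0.201, 0.98, 0.0], [-0.0, -0.0, -1.0]]
force: [-0.2, -0.2, -0.2]
gripper_width: 0.602
```

>>> carry_out:
  increments:
    - [0,0,0,0,0,0]
    - [0,0,0,0,0,0]
    - [0,0,0,0,0,0]
    - [0,0,0,0,0,0]
    - [0,0,0,0,0,0]
    - [0,0,0,0,0,0]
    - [0,0,0,0,0,0]
    - [0,0,0,0,0,0]
  hand: -1
  newtons: 25

```text
time_s: 6.05
ee_pos: [0.6646, 0.0934, 0.0591]
orientation: [[-0.98, -0.201, 0.001], [-0.201, 0.98, 0.0], [-0.001, -0.0, -1.0]]
force: [-0.8, -0.4, 3.0]
gripper_width: 0.182
```

>>> carry_out:
  increments:
    - [0,0,-0.1,0,0,0]
    - [0,0,-0.2,0,0,0]
    - [0,0,-0.3,0,0,0]
    - [0,0,-0.4,0,0,0]
    - [0,0,-0.4,0,0,0]
    - [0,0,-0.4,0,0,0]
    - [0,0,-0.4,0,0,0]

```text
time_s: 6.63
ee_pos: [0.6634, 0.0934, 0.1771]
orientation: [[-0.98, -0.201, -0.002], [-0.201, 0.98, -0.0], [0.002, 0.0, -1.0]]
force: [-0.3, 0.1, -2.3]
gripper_width: 0.179
```

```bash
python3 - <<'E'
from h import *
T=tool();w=cam("wrist");E=T@w["tool_from_camera"]
np.savez("w3.npz",E=E,f=w["f"],cx=w["cx"],cy=w["cy"],T=T);save(w,"w3.png")
q=proj(w,E,[(T@[a,b,z,1])[:3] for a in(-.04,.04) for b in(-.008,.008) for z in(-.01,.06)]);print(np.round(q))
l,t=np.maximum((q.min(0)-30),0).astype(int);r,b=np.minimum(q.max(0)+30,[640,480]).astype(int)
f=min(800/(r-l),600/(b-t));print(l,t,r,b,f)
cv2.imwrite("pics/w3c.png",cv2.convertScaleAbs(cv2.resize(w["frame"][t:b,l:r,::-1],None,fx=f,fy=f,interpolation=2),alpha=1.7,beta=10))
E
```

```text
[[295. 457.]
 [302. 351.]
 [341. 457.]
 [334. 351.]
 [291. 231.]
 [300. 193.]
 [346. 231.]
 [336. 193.]]
260 162 375 480 1.8867924528301887
```

View pics/w3c.png

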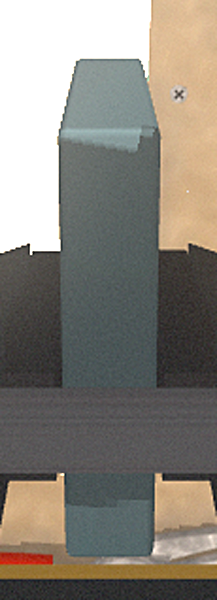

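The slab is held centred: its edges match the prediction to under 0.5 mm and the opening is 15.8 mm. Now I'll carry it over the slot.

```bash
python3 - <<'E'
from h import *
s=state();R=np.array(s['orientation']);y=np.degrees(np.arctan2(R[1,1],R[0,1]));print(y)
rows(s['ee_pos'],y,[.5074,.1577,.155],85.04)
E
```

```text
101.57432469630976
[0.4642, 0.3142, 0.07, 0.0, 0.0, 0.0459] rows>= 4.1
```

>>> carry_out:
  increments:
    - [0.1,0.06,0.03,0,0,0.01]
    - [0.2,0.13,0.06,0,0,0.02]
    - [0.3,0.2,0.07,0,0,0.03]
    - [0.4,0.27,0.07,0,0,0.04]
    - [0.464,0.314,0.07,0,0,0.0459]
    - [0.464,0.314,0.07,0,0,0.0459]
    - [0.464,0.314,0.07,0,0,0.0459]
    - [0.464,0.314,0.07,0,0,0.0459]
    - [0.464,0.314,0.07,0,0,0.0459]
    - [0.464,0.314,0.07,0,0,0.0459]

```text
time_s: 7.52
ee_pos: [0.51, 0.1574, 0.1573]
orientation: [[-0.996, 0.087, -0.0], [0.087, 0.996, -0.0], [0.0, -0.0, -1.0]]
force: [0.2, -1.4, -1.2]
gripper_width: 0.179
```

```bash
python3 - <<'E'
from h import *
s=state();R=np.array(s['orientation']);y=np.degrees(np.arctan2(R[1,1],R[0,1]));print(y,s['ee_pos'],s['force'])
rows(s['ee_pos'],y,[.5074,.1577,.105],85.04)
E
```

```text
85.01073969929803 [0.51004083 0.15737471 0.15732385] [ 0.19372049 -1.40087526 -1.18178248]
[0.0089, 0.0003, 0.1744, 0.0, 0.0, -0.0001] rows>= 1.3
```

>>> carry_out:
  increments:
    - [0.009,0,0.05,0,0,0]
    - [0.009,0,0.1,0,0,0]
    - [0.009,0,0.13,0,0,0]
    - [0.009,0,0.13,0,0,0]
    - [0.009,0,0.13,0,0,0]
    - [0.009,0,0.13,0,0,0]

```text
time_s: 8.02
ee_pos: [0.5071, 0.158, 0.1192]
orientation: [[-0.996, 0.087, 0.001], [0.087, 0.996, 0.0], [-0.001, 0.0, -1.0]]
force: [-0.0, -0.1, -1.1]
gripper_width: 0.181
```

```bash
python3 - <<'E'
from h import *
s=state();R=np.array(s['orientation']);y=np.degrees(np.arctan2(R[1,1],R[0,1]));print(y,s['ee_pos'],s['force'],s['ft_torque'])
rows(s['ee_pos'],y,[.5074,.1577,.0715],85.04)
E
```

```text
85.03170481060616 [0.50714986 0.1580052  0.11915079] [-0.03604251 -0.0815914  -1.07000544] [ 0.04518639 -0.00988803  0.03407401]
[-0.0009, -0.0009, 0.1588, 0.0, 0.0, -0.0] rows>= 1.1
```

>>> carry_out:
  increments:
    - [0,0,0.02,0,0,0]
    - [0,0,0.04,0,0,0]
    - [0,0,0.06,0,0,0]
    - [0,0,0.08,0,0,0]
    - [0,0,0.09,0,0,0]
    - [0,0,0.09,0,0,0]

```text
time_s: 8.52
ee_pos: [0.5064, 0.158, 0.0908]
orientation: [[-0.996, 0.086, -0.0], [0.086, 0.996, -0.0], [0.0, -0.0, -1.0]]
force: [1.9, -0.1, -3.2]
gripper_width: 0.182
```

>>> carry_out:
  increments:
    - [0,0,0.015,0,0,0]
    - [0,0,0.03,0,0,0]
    - [0,0,0.045,0,0,0]
    - [0,0,0.058,0,0,0]
    - [0,0,0.063,0,0,0]
    - [0,0,0.063,0,0,0]

```text
time_s: 9.02
ee_pos: [0.5064, 0.158, 0.0723]
orientation: [[-0.996, 0.086, -0.0], [0.086, 0.996, -0.0], [-0.0, -0.0, -1.0]]
force: [2.1, -0.7, -3.5]
gripper_width: 0.182
```

>>> carry_out:
  increments:
    - [0,0,0.004,0,0,0]
    - [0,0,0.007,0,0,0]
    - [0,0,0.007,0,0,0]
    - [0,0,0.007,0,0,0]

```text
time_s: 9.35
ee_pos: [0.5065, 0.1581, 0.071]
orientation: [[-0.996, 0.086, 0.0], [0.086, 0.996, 0.0], [-0.0, 0.0, -1.0]]
force: [1.1, -0.7, 1.8]
gripper_width: 0.178
```

Contact came at z=0.071, which means the slab is on the floor. I'll release it and rise.

>>> carry_out:
  increments:
    - [0,0,0,0,0,0]
    - [0,0,0,0,0,0]
    - [0,0,0,0,0,0]
    - [0,0,0,0,0,0]
    - [0,0,-0.1,0,0,0]
    - [0,0,-0.2,0,0,0]
    - [0,0,-0.35,0,0,0]
    - [0,0,-0.5,0,0,0]
    - [0,0,-0.5,0,0,0]
    - [0,0,-0.5,0,0,0]
    - [0,0,-0.5,0,0,0]
  hand: 0

```text
time_s: 10.27
ee_pos: [0.5063, 0.158, 0.2206]
orientation: [[-0.996, 0.086, 0.001], [0.086, 0.996, 0.0], [-0.001, 0.0, -1.0]]
force: [-0.3, 0.1, 0.1]
gripper_width: 0.5
```

```bash
python3 - <<'E'
from h import *
T=tool();w=cam("wrist");E=T@w["tool_from_camera"]
np.savez("w4.npz",E=E,f=w["f"],cx=w["cx"],cy=w["cy"],T=T);save(w,"w4.png");print(T[:3,3])
g=np.load("jig2.npz");o=g["o"]*[1,1,0];x,y=g["x"],g["y"]
for n,z,b in(("slab top expected",.082,(.092,.108)),("pad",.045,(.058,.076))):
    print(n,np.round(proj(w,E,[o+a*x+bb*y+[0,0,z] for a in(-.04,.04) for bb in b])).tolist())
s=cam("scene");save(s,"s4.png")
q=proj(s,s["extrinsics"],[o+a*x+bb*y+[0,0,z] for a in(-.04,.04) for bb in(.092,.108) for z in (.082,)]);print(np.round(q).tolist())
a=cv2.resize(w["frame"][0:330,150:450,::-1],None,fx=1.3,fy=1.3,interpolation=2)
b=cv2.resize(s["frame"][220:360,180:320,::-1],None,fx=2.8,fy=2.8,interpolation=2)
o=np.zeros((430,790,3),np.uint8);o[:a.shape[0],:a.shape[1]]=a;o[:b.shape[0],395:395+b.shape[1]]=b
cv2.imwrite("pics/c4.png",o)
E
```

```text
[0.50628389 0.15804954 0.22055181]
slab top expected [[304.0, 175.0], [330.0, 175.0], [305.0, 293.0], [329.0, 293.0]]
pad [[258.0, 168.0], [284.0, 168.0], [262.0, 274.0], [286.0, 274.0]]
[[206.0, 257.0], [201.0, 254.0], [235.0, 240.0], [230.0, 237.0]]
```

View pics/c4.png

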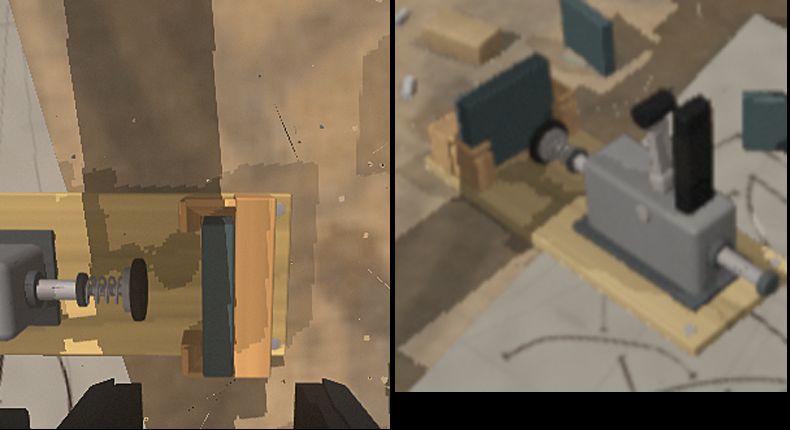

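The slab sits fully down in the slot, with its top edge where predicted. The pad face is at about (146,290) in the crop, so I can estimate the rod start and plan the trigger approach.

```bash
python3 - <<'E'
from h import *
d=np.load("w4.npz");c={k:float(d[k]) for k in("f","cx","cy")};E=d["E"]
g=np.load("jig2.npz");o=g["o"]*[1,1,0];x,y=g["x"],g["y"]
jf=lambda u,v,z:np.round([1e3*((onz(c,E,u,v,z)-o)@k) for k in(x,y)],1)
print("pad face right edge",[jf(150+147/1.3,290/1.3,z) for z in(.027,.045,.063)])
print("slab top L/R",jf(150+203/1.3,300/1.3,.082),jf(150+233/1.3,240/1.3,.082),"ends",jf(150+217/1.3,376/1.3,.082),jf(150+217/1.3,217/1.3,.082))
# scene camera: handle top & roll & rod tail check
s=cam("scene");S=s["extrinsics"]
p=lambda *P:np.round(proj(s,S,o+P[0]*x+P[1]*y+[0,0,P[2]])[0],1)
print("handle top exp",p(0,-.0975,.162),"obs",(180+(693-395)/2.8,220+102/2.8))
print("roll exp",p(0,-.062,.139),"obs",(180+(654-395)/2.8,220+107/2.8))
T=tool();R=T[:3,:3];y0=np.degrees(np.arctan2(R[1,1],R[0,1]))
t=o-.080*y;print("grip xy",t)
rows(T[:3,3],y0,[t[0],t[1],.22],85.04)
E
```

```text
pad face right edge [array([ 4.2, 57.7]), array([ 0., 60.]), array([-4.2, 62.4])]
slab top L/R [-3.5 92.8] [-33.7 107.7] ends [37.6 99.9] [-44.8  99.9]
handle top exp [285.5 255.8] obs (286.42857142857144, 256.42857142857144)
roll exp [272.  257.6] obs (272.5, 258.2142857142857)
grip xy [ 0.49179773 -0.02161092  0.        ]
[-0.0086, -0.599, -0.0072, 0.0, 0.0, 0.0] rows>= 4.3
```

>>> carry_out:
  increments:
    - [-0.0086,-0.12,0,0,0,0]
    - [-0.0086,-0.25,0,0,0,0]
    - [-0.0086,-0.38,0,0,0,0]
    - [-0.0086,-0.5,0,0,0,0]
    - [-0.0086,-0.6,0,0,0,0]
    - [-0.0086,-0.62,0,0,0,0]
    - [-0.0086,-0.62,0,0,0,0]
    - [-0.0086,-0.62,0,0,0,0]
    - [-0.0086,-0.62,0,0,0,0]
  hand: 0.9

```text
time_s: 11.17
ee_pos: [0.4925, -0.0264, 0.2196]
orientation: [[-0.996, 0.086, -0.002], [0.086, 0.996, 0.001], [0.002, 0.001, -1.0]]
force: [-0.5, -0.3, 0.1]
gripper_width: 0.95
```

```bash
python3 - <<'E'
from h import *
g=np.load("jig2.npz");o=g["o"]*[1,1,0];x,y=g["x"],g["y"]
T=tool();R=T[:3,:3];y0=np.degrees(np.arctan2(R[1,1],R[0,1]))
w=cam("wrist");E=T@w["tool_from_camera"];save(w,"w5.png")
print("roll exp",proj(w,E,[o+a*x-.062*y+[0,0,.139] for a in(-.014,.014)]).round().tolist(),"handle top front",proj(w,E,[o+a*x+b*y+[0,0,.162] for a in(-.014,.014) for b in(-.09,-.105)]).round().tolist())
cv2.imwrite("pics/w5c.png",w["frame"][60:480,130:530,::-1])
t=o-.088*y;rows(T[:3,3],y0,[t[0],t[1],.139],85.04);print(T[:3,3],t)
E
```

```text
roll exp [[362.0, 235.0], [360.0, 286.0]] handle top front [[306.0, 247.0], [274.0, 247.0], [307.0, 303.0], [275.0, 303.0]]
[0.0038, -0.0108, 0.2688, 0.0, 0.0, 0.0001] rows>= 1.9
[ 0.49253206 -0.02643678  0.21963154] [ 0.49110549 -0.02958092  0.        ]
```

View pics/w5c.png

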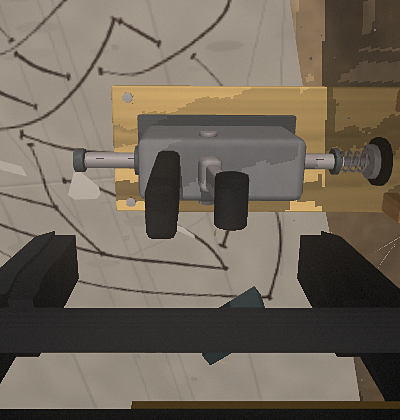

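The roll and handle match their predictions to about 1 px. The rod tail end is at about (73,160) in the crop. I'll lower to straddle the roll and handle.

>>> carry_out:
  increments:
    - [0.004,-0.011,0.05,0,0,0]
    - [0.004,-0.011,0.1,0,0,0]
    - [0.004,-0.011,0.15,0,0,0]
    - [0.004,-0.011,0.2,0,0,0]
    - [0.004,-0.011,0.25,0,0,0]
    - [0.004,-0.011,0.269,0,0,0]
    - [0.004,-0.011,0.269,0,0,0]
    - [0.004,-0.011,0.269,0,0,0]

```text
time_s: 11.88
ee_pos: [0.4915, -0.0299, 0.14]
orientation: [[-0.996, 0.085, -0.0], [0.085, 0.996, 0.0], [0.0, 0.0, -1.0]]
force: [0.3, 0.3, 0.2]
gripper_width: 0.954
```

>>> carry_out:
  increments:
    - [0,0,0,0,0,0]
    - [0,0,0,0,0,0]
    - [0,0,0,0,0,0]
    - [0,0,0,0,0,0]
  hand: 0.15
  newtons: 20

```text
time_s: 12.22
ee_pos: [0.4926, -0.0292, 0.1416]
orientation: [[-0.996, 0.087, 0.003], [0.087, 0.996, 0.003], [-0.003, 0.003, -1.0]]
force: [0.2, 7.7, 4.8]
gripper_width: 0.669
```

>>> carry_out:
  increments:
    - [0,0,0,0,0,0]
    - [0,0,0,0,0,0]
    - [0,0,0,0,0,0]
    - [0,0,0,0,0,0]
    - [0,0,0,0,0,0]
  hand: -1

```text
time_s: 12.63
ee_pos: [0.4928, -0.0301, 0.1418]
orientation: [[-0.996, 0.087, 0.003], [0.087, 0.996, 0.001], [-0.003, 0.001, -1.0]]
force: [-1.7, 2.8, 6.0]
gripper_width: 0.381
```

```bash
cat >> h.py <<'E'
def padlook(name):
    T=tool();w=cam("wrist");E=T@w["tool_from_camera"];save(w,name)
    g=np.load("jig2.npz");o=g["o"]*[1,1,0];x,y=g["x"],g["y"]
    jf=lambda u,v,z:np.round([1e3*((onz(w,E,u,v,z)-o)@k) for k in(x,y)],1)
    for t in("pad","push_rod","slab"):
        for d in find_in(t,"wrist")[:3]:
            l,tp,W,H=d["extent"];print(t,round(d["confidence"],2),np.round(d["extent"]).tolist(),"right mid z.045",jf(l+W,tp+H/2,.045),"left",jf(l,tp+H/2,.045))
    s=state();print(s["time_s"],s["ee_pos"],s["force"].round(1),s["gripper_width"]*88)
E
python3 -c "
from h import *
padlook('w6.png')"
```

```text
pad 0.93 [552.0, 219.0, 66.0, 65.0] right mid z.045 [ 1.1 80.6] left [ 1.1 43.2]
pad 0.52 [190.0, 217.0, 429.0, 66.0] right mid z.045 [ 0.2 80.6] left [   0.2 -159.5]
push_rod 0.73 [190.0, 217.0, 429.0, 66.0] right mid z.045 [ 0.5 80.6] left [   0.5 -159.6]
push_rod 0.69 [313.0, 248.0, 58.0, 122.0] right mid z.045 [ 35.8 -57. ] left [ 35.7 -91.1]
slab 0.97 [341.0, 414.0, 71.0, 47.0] right mid z.045 [126.  -27.3] left [125.9 -73. ]
slab 0.78 [592.0, 188.0, 48.0, 134.0] right mid z.045 [ 3.3 93.1] left [ 3.3 65.9]
slab 0.52 [620.0, 413.0, 20.0, 23.0] right mid z.045 [116.7 117.3] left [116.7 104.7]
12.8333 [ 0.49279411 -0.03008968  0.14181489] [-0.8  4.3  6.1] 33.08102598728856
```

Stroke 1 is complete, with the opening at 33 mm (home) and the pad advanced. I'll repeat the strokes and track the rod tail and pad.

>>> carry_out:
  increments:
    - [0,0,0,0,0,0]
    - [0,0,0,0,0,0]
    - [0,0,0,0,0,0]
    - [0,0,0,0,0,0]
    - [0,0,0,0,0,0]
    - [0,0,0,0,0,0]
    - [0,0,0,0,0,0]
    - [0,0,0,0,0,0]
  hand: 0.8

```text
time_s: 13.5
ee_pos: [0.4903, -0.0313, 0.1392]
orientation: [[-0.996, 0.086, -0.003], [0.086, 0.996, -0.001], [0.002, -0.001, -1.0]]
force: [0.3, 0.2, -0.5]
gripper_width: 0.895
```

>>> carry_out:
  increments:
    - [0,0,0,0,0,0]
    - [0,0,0,0,0,0]
    - [0,0,0,0,0,0]
    - [0,0,0,0,0,0]
    - [0,0,0,0,0,0]
    - [0,0,0,0,0,0]
    - [0,0,0,0,0,0]
    - [0,0,0,0,0,0]
    - [0,0,0,0,0,0]
  hand: -1

```text
time_s: 14.25
ee_pos: [0.4915, -0.03, 0.1406]
orientation: [[-0.996, 0.087, 0.0], [0.087, 0.996, 0.001], [0.0, 0.001, -1.0]]
force: [-2.6, 5.2, 5.8]
gripper_width: 0.386
```

```bash
python3 -c "
from h import *
padlook('w7.png')"
```

```text
pad 0.6 [572.0, 221.0, 66.0, 68.0] right mid z.045 [ 0.7 90.8] left [ 0.7 54. ]
push_rod 0.79 [208.0, 223.0, 432.0, 63.0] right mid z.045 [ 1.1 92.1] left [   1.1 -149.1]
slab 0.95 [340.0, 417.0, 75.0, 44.0] right mid z.045 [124.  -26.3] left [124. -74.]
slab 0.74 [618.0, 411.0, 22.0, 27.0] right mid z.045 [113.7 115.8] left [113.7 101.6]
slab 0.72 [594.0, 191.0, 46.0, 134.0] right mid z.045 [ 3.2 92.6] left [ 3.2 66.5]
14.45 [ 0.49151157 -0.02997496  0.14058773] [-2.1  5.5  6.1] 33.994724233773354
```

>>> carry_out:
  increments:
    - [0,0,0,0,0,0]
    - [0,0,0,0,0,0]
    - [0,0,0,0,0,0]
    - [0,0,0,0,0,0]
    - [0,0,0,0,0,0]
    - [0,0,0,0,0,0]
    - [0,0,0,0,0,0]
    - [0,0,0,0,0,0]
  hand: 0.8

```text
time_s: 15.12
ee_pos: [0.4912, -0.0313, 0.1398]
orientation: [[-0.996, 0.086, -0.001], [0.086, 0.996, -0.001], [0.001, -0.001, -1.0]]
force: [0.5, -0.1, -0.2]
gripper_width: 0.897
```

>>> carry_out:
  increments:
    - [0,0,0,0,0,0]
    - [0,0,0,0,0,0]
    - [0,0,0,0,0,0]
    - [0,0,0,0,0,0]
    - [0,0,0,0,0,0]
    - [0,0,0,0,0,0]
    - [0,0,0,0,0,0]
    - [0,0,0,0,0,0]
    - [0,0,0,0,0,0]
  hand: -1

```text
time_s: 15.87
ee_pos: [0.4921, -0.03, 0.141]
orientation: [[-0.996, 0.087, 0.002], [0.087, 0.996, 0.001], [-0.001, 0.001, -1.0]]
force: [-1.5, 4.4, 5.7]
gripper_width: 0.379
```

```bash
python3 - <<'E'
from h import *
padlook('w8.png')
s=cam("scene");save(s,"s8.png");cv2.imwrite("pics/s8c.png",cv2.resize(s["frame"][225:345,185:325,::-1],None,fx=5,fy=5,interpolation=2))
E
```

```text
pad 0.69 [591.0, 221.0, 44.0, 63.0] right mid z.045 [ 0.8 89.3] left [ 0.8 64.9]
push_rod 0.92 [231.0, 222.0, 409.0, 61.0] right mid z.045 [ 0.3 92.2] left [   0.3 -136.8]
slab 0.94 [340.0, 414.0, 75.0, 46.0] right mid z.045 [123.8 -25.7] left [123.7 -73.7]
slab 0.82 [618.0, 412.0, 22.0, 24.0] right mid z.045 [114.5 116.3] left [114.5 102. ]
slab 0.64 [592.0, 191.0, 47.0, 133.0] right mid z.045 [ 3.6 92.2] left [ 3.6 65.9]
16.0667 [ 0.49211139 -0.03004707  0.1410207 ] [-0.5  4.9  5.7] 33.53736062037889
```

View pics/s8c.png

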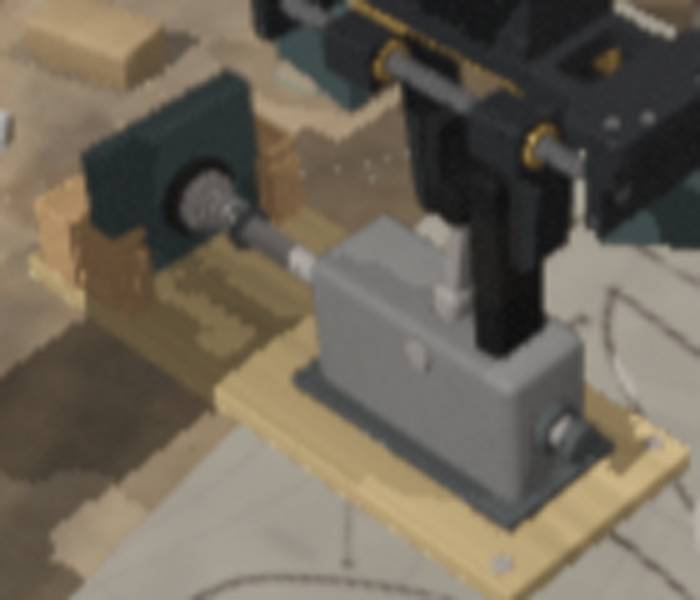

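Tail readings put the rod at about 32–35 mm, with the pad just about at the slab. One more full pull should give roughly 7–11 mm of squeeze.

>>> carry_out:
  increments:
    - [0,0,0,0,0,0]
    - [0,0,0,0,0,0]
    - [0,0,0,0,0,0]
    - [0,0,0,0,0,0]
    - [0,0,0,0,0,0]
    - [0,0,0,0,0,0]
    - [0,0,0,0,0,0]
    - [0,0,0,0,0,0]
  hand: 0.8

```text
time_s: 16.78
ee_pos: [0.4907, -0.0313, 0.1395]
orientation: [[-0.996, 0.086, -0.002], [0.086, 0.996, -0.001], [0.002, -0.001, -1.0]]
force: [0.1, 0.3, -0.3]
gripper_width: 0.895
```

```bash
python3 - <<'E'
from h import *
padlook('w9.png')
g=np.load("jig2.npz");o=g["o"]*[1,1,0];y=g["y"]
T=np.eye(4);T[:3,:3]=[[-.996,.086,-.002],[.086,.996,.001],[.002,.001,-1]];T[:3,3]=[.4925,-.0264,.2196]
w=cam("wrist");E=T@w["tool_from_camera"]
for z in(.045,.053):print("w5 tail",(onz(w,E,203,220,z)-o)@y*1e3,"pad right",(onz(w,E,522,221,z)-o)@y*1e3)
E
```

```text
pad 0.88 [596.0, 224.0, 40.0, 64.0] right mid z.045 [ 0.5 87.1] left [ 0.5 65. ]
pad 0.24 [344.0, 256.0, 86.0, 112.0] right mid z.045 [ 34.1 -24.3] left [ 34.2 -74.3]
push_rod 0.95 [230.0, 224.0, 410.0, 64.0] right mid z.045 [ 0.1 89.1] left [   0.4 -138.6]
slab 0.97 [595.0, 191.0, 45.0, 124.0] right mid z.045 [-1.6 89. ] left [-1.6 64. ]
slab 0.93 [341.0, 411.0, 92.0, 50.0] right mid z.045 [119.5 -16.8] left [119.6 -74.7]
16.9833 [ 0.49122184 -0.03100056  0.13983277] [ 0.6 -0.2 -0.1] 79.29544394159325
w5 tail -168.83628768586135 pad right 66.38429140353666
w5 tail -166.63786744633614 pad right 62.398034807724706
```

>>> carry_out:
  increments:
    - [0,0,0,0,0,0]
    - [0,0,0,0,0,0]
    - [0,0,0,0,0,0]
    - [0,0,0,0,0,0]
  hand: 0.25

```text
time_s: 17.37
ee_pos: [0.4918, -0.0291, 0.1406]
orientation: [[-0.996, 0.087, 0.001], [0.087, 0.996, 0.003], [-0.0, 0.003, -1.0]]
force: [-1.5, 7.2, 4.8]
gripper_width: 0.64
```

>>> carry_out:
  increments:
    - [0,0,0,0,0,0]
    - [0,0,0,0,0,0]
    - [0,0,0,0,0,0]
  hand: 0.1

```text
time_s: 17.62
ee_pos: [0.492, -0.0288, 0.1409]
orientation: [[-0.996, 0.087, 0.001], [0.087, 0.996, 0.003], [-0.001, 0.004, -1.0]]
force: [-0.2, 7.7, 6.1]
gripper_width: 0.548
```

>>> carry_out:
  increments:
    - [0,0,0,0,0,0]
    - [0,0,0,0,0,0]
    - [0,0,0,0,0,0]
  hand: -0.05

```text
time_s: 17.87
ee_pos: [0.4921, -0.0286, 0.141]
orientation: [[-0.996, 0.087, 0.001], [0.087, 0.996, 0.004], [-0.001, 0.004, -1.0]]
force: [-1.6, 8.4, 5.4]
gripper_width: 0.476
```

>>> carry_out:
  increments:
    - [0,0,0,0,0,0]
    - [0,0,0,0,0,0]
    - [0,0,0,0,0,0]
    - [0,0,0,0,0,0]
    - [0,0,0,0,0,0]
    - [0,0,0,0,0,0]
  hand: -1

```text
time_s: 18.37
ee_pos: [0.492, -0.03, 0.1411]
orientation: [[-0.996, 0.087, 0.001], [0.087, 0.996, 0.001], [-0.001, 0.001, -1.0]]
force: [-2.5, 2.6, 5.4]
gripper_width: 0.38
```

```bash
python3 - <<'E'
from h import *
padlook('w10.png')
s=cam("scene");save(s,"s10.png")
a,b=[cv2.imread("pics/"+n) for n in("s8.png","s10.png")]
f=lambda i:cv2.resize(i[245:330,205:325],None,fx=6.6,fy=6.6,interpolation=2)[:,:]
x=np.vstack([cv2.resize(i[250:295,215:255],None,fx=6.5,fy=6.5,interpolation=2) for i in(a,b)])
y=np.vstack([cv2.resize(i[290:335,265:315],None,fx=6.5,fy=6.5,interpolation=2) for i in(a,b)])
cv2.imwrite("pics/cmp.png",np.hstack([x,y]))
E
```

```text
pad 0.93 [612.0, 220.0, 25.0, 65.0] right mid z.045 [ 0.2 90.9] left [ 0.2 76.7]
push_rod 0.66 [247.0, 223.0, 391.0, 65.0] right mid z.045 [ 1.9 91.4] left [   1.9 -127.6]
slab 0.67 [338.0, 414.0, 77.0, 46.0] right mid z.045 [124.3 -26. ] left [124.2 -75.3]
slab 0.6 [595.0, 191.0, 45.0, 132.0] right mid z.045 [ 3.  92.8] left [ 3.  67.3]
slab 0.59 [617.0, 411.0, 23.0, 30.0] right mid z.045 [116.  116.7] left [116.  101.9]
18.5667 [ 0.49201401 -0.02999306  0.14107834] [-1.3  3.9  5.2] 33.550301365954226
```

View pics/cmp.png

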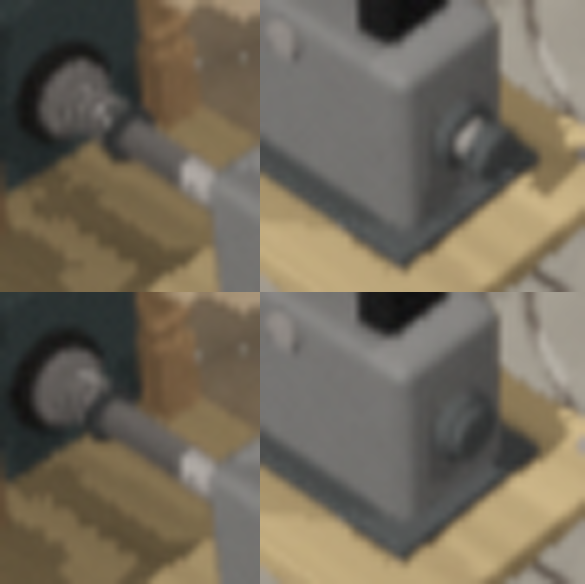

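The bottom pair, after stroke 4, shows the spring clearly shortened and the tail almost flush with the housing. Next I'll quantify the squeeze from the fixed scene camera.

```bash
python3 - <<'E'
from h import *
s=cam("scene");S=s["extrinsics"]
g=np.load("jig2.npz");o=g["o"]*[1,1,0];x,y=g["x"],g["y"]
p=lambda b,z=.045:proj(s,S,o+b*y+[0,0,z])[0]
im={n:cv2.cvtColor(cv2.imread(f"pics/{n}.png"),cv2.COLOR_BGR2GRAY).astype(np.float32) for n in("s4","s8","s10")}
# unwrap strip along rod axis: 0.25 mm per sample, +-5mm across the image of the axis
B=np.arange(-.19,.10,.00025)
for a,bn in(("s8","s10"),("s4","s8"),("s4","s10")):
    st={}
    for n in(a,bn):
        A=np.array([p(b) for b in B]); nrm=np.array([-(A[-1]-A[0])[1],(A[-1]-A[0])[0]]);nrm/=np.linalg.norm(nrm)
        M=A[None]+np.linspace(-5,5,21)[:,None,None]*nrm
        st[n]=cv2.remap(im[n],M[...,0].astype(np.float32),M[...,1].astype(np.float32),cv2.INTER_CUBIC)
        cv2.imwrite(f"pics/st_{n}.png",np.kron(st[n],np.ones((6,1))))
    i=lambda b:int(round((b+.19)/.00025))
    print(a,bn,"mm/px",1/np.linalg.norm(p(.06)-p(.061)),1/np.linalg.norm(p(-.14)-p(-.139)))
o_=np.vstack([cv2.resize(cv2.imread(f"pics/st_{n}.png",0)[:, -520:],(800,126)) for n in("s4","s8","s10")])
o_=np.vstack([o_]+[cv2.resize(cv2.imread(f"pics/st_{n}.png",0)[:, :260],(400,126)).repeat(2,1) for n in("s4",)])
cv2.imwrite("pics/strip.png",o_);print(o_.shape)
E
```

```text
s8 s10 mm/px 2.634840371300574 2.151097736882405
s4 s8 mm/px 2.634840371300574 2.151097736882405
s4 s10 mm/px 2.634840371300574 2.151097736882405
(504, 800)[ WARN:0@1.927] global loadsave.cpp:1063 imwrite_ Unsupported depth image for selected encoder is fallbacked to CV_8U.
```

View pics/strip.png

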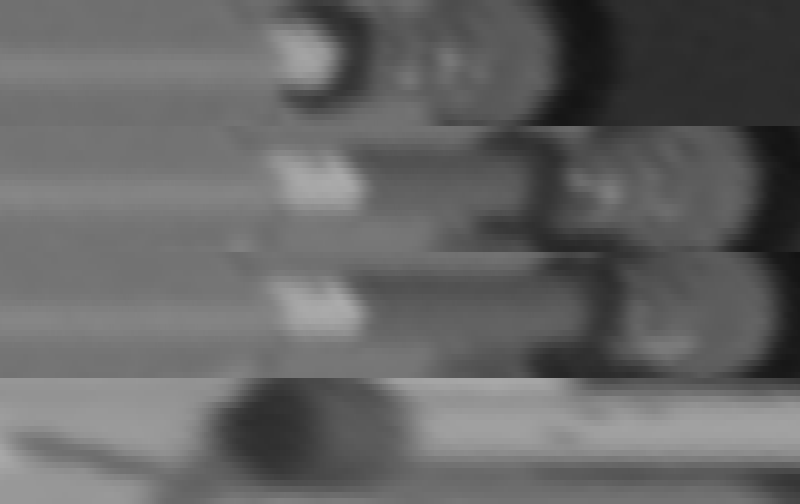

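The strips show that between strokes 3 and 4 the collar advanced about 9.3–10.5 mm while the pad moved only about 2.8 mm. Compared with the free spring length, that puts the squeeze at roughly 4–7.5 mm, too near the low limit. I'll let the trigger back about 7.5 mm at the roll and pull it home again, which should add about 4 mm.

>>> carry_out:
  increments:
    - [0,0,0,0,0,0]
    - [0,0,0,0,0,0]
    - [0,0,0,0,0,0]
    - [0,0,0,0,0,0]
    - [0,0,0,0,0,0]
    - [0,0,0,0,0,0]
  hand: 0.07

```text
time_s: 19.17
ee_pos: [0.4921, -0.0297, 0.1405]
orientation: [[-0.996, 0.087, 0.001], [0.087, 0.996, 0.002], [-0.001, 0.002, -1.0]]
force: [-0.1, 4.7, 2.7]
gripper_width: 0.537
```

>>> carry_out:
  increments:
    - [0,0,0,0,0,0]
    - [0,0,0,0,0,0]
    - [0,0,0,0,0,0]
  hand: -0.08

```text
time_s: 19.42
ee_pos: [0.4922, -0.029, 0.1407]
orientation: [[-0.996, 0.087, 0.002], [0.087, 0.996, 0.003], [-0.001, 0.003, -1.0]]
force: [0.0, 8.9, 3.6]
gripper_width: 0.465
```

>>> carry_out:
  increments:
    - [0,0,0,0,0,0]
    - [0,0,0,0,0,0]
    - [0,0,0,0,0,0]
    - [0,0,0,0,0,0]
    - [0,0,0,0,0,0]
    - [0,0,0,0,0,0]
  hand: -1

```text
time_s: 19.92
ee_pos: [0.4921, -0.03, 0.1408]
orientation: [[-0.996, 0.087, 0.001], [0.087, 0.996, 0.001], [-0.001, 0.001, -1.0]]
force: [-1.1, 4.9, 6.0]
gripper_width: 0.382
```

```bash
python3 - <<'E'
from h import *
padlook('w11.png')
s=cam("scene");S=s["extrinsics"];save(s,"s11.png")
g=np.load("jig2.npz");o=g["o"]*[1,1,0];x,y=g["x"],g["y"]
B=np.arange(-.03,.10,.00025);A=np.array([proj(s,S,o+b*y+[0,0,.045])[0] for b in B]);d=A[-1]-A[0];nrm=np.array([-d[1],d[0]])/np.linalg.norm(d)
M=A[None]+np.linspace(-5,5,21)[:,None,None]*nrm
st=[cv2.resize(cv2.remap(cv2.imread(f"pics/{n}.png"),M[...,0].astype(np.float32),M[...,1].astype(np.float32),cv2.INTER_CUBIC),(800,126)) for n in("s4","s8","s10","s11")]
cv2.imwrite("pics/strip2.png",np.vstack(st))
E
```

```text
pad 0.81 [613.0, 220.0, 26.0, 66.0] right mid z.045 [ 0.8 91.5] left [ 0.8 76.8]
push_rod 0.77 [248.0, 220.0, 391.0, 68.0] right mid z.045 [ 1.1 91.5] left [   1.1 -127.2]
slab 0.84 [618.0, 412.0, 22.0, 26.0] right mid z.045 [114.7 115.8] left [114.7 101.8]
slab 0.8 [592.0, 189.0, 46.0, 136.0] right mid z.045 [ 2.9 92. ] left [ 2.9 65.8]
slab 0.64 [339.0, 415.0, 75.0, 44.0] right mid z.045 [123.8 -26.9] left [123.7 -74.6]
20.1167 [ 0.49207694 -0.03003145  0.14075983] [-1.1  5.2  5.8] 33.362448437605494
```

View pics/strip2.png

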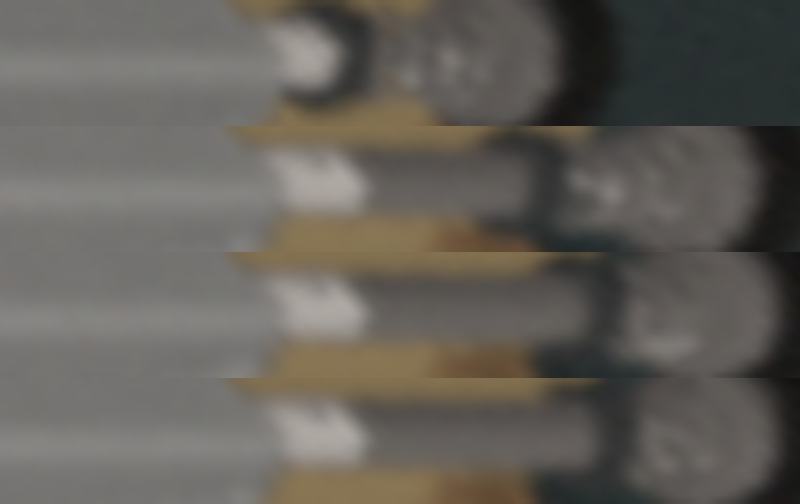

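The collar advanced about 2.4 mm more, so the estimates now agree on about 8 mm (range 6–10). One more identical small re-pull will centre it in the window.

>>> carry_out:
  increments:
    - [0,0,0,0,0,0]
    - [0,0,0,0,0,0]
    - [0,0,0,0,0,0]
    - [0,0,0,0,0,0]
    - [0,0,0,0,0,0]
    - [0,0,0,0,0,0]
  hand: 0.07

```text
time_s: 20.67
ee_pos: [0.4921, -0.03, 0.1403]
orientation: [[-0.996, 0.087, 0.001], [0.087, 0.996, 0.001], [-0.001, 0.001, -1.0]]
force: [0.9, 3.8, 2.9]
gripper_width: 0.535
```

>>> carry_out:
  increments:
    - [0,0,0,0,0,0]
    - [0,0,0,0,0,0]
    - [0,0,0,0,0,0]
  hand: -0.08

```text
time_s: 20.92
ee_pos: [0.4921, -0.0293, 0.1405]
orientation: [[-0.996, 0.087, 0.002], [0.087, 0.996, 0.003], [-0.001, 0.003, -1.0]]
force: [0.5, 8.4, 3.8]
gripper_width: 0.46
```

>>> carry_out:
  increments:
    - [0,0,0,0,0,0]
    - [0,0,0,0,0,0]
    - [0,0,0,0,0,0]
    - [0,0,0,0,0,0]
    - [0,0,0,0,0,0]
    - [0,0,0,0,0,0]
  hand: -1

```text
time_s: 21.42
ee_pos: [0.492, -0.0301, 0.1405]
orientation: [[-0.996, 0.087, 0.001], [0.087, 0.996, 0.001], [-0.001, 0.001, -1.0]]
force: [0.1, 6.4, 5.3]
gripper_width: 0.384
```

```bash
python3 - <<'E'
from h import *
padlook('w12.png')
s=cam("scene");S=s["extrinsics"];save(s,"s12.png")
g=np.load("jig2.npz");o=g["o"]*[1,1,0];x,y=g["x"],g["y"]
B=np.arange(-.03,.10,.00025);A=np.array([proj(s,S,o+b*y+[0,0,.045])[0] for b in B]);d=A[-1]-A[0];nrm=np.array([-d[1],d[0]])/np.linalg.norm(d)
M=A[None]+np.linspace(-1.5,1.5,7)[:,None,None]*nrm
P={}
for n in("s4","s8","s10","s11","s12"):
    p=cv2.remap(cv2.imread(f"pics/{n}.png",0),M[...,0].astype(np.float32),M[...,1].astype(np.float32),cv2.INTER_CUBIC).mean(0);p=np.convolve(p,np.ones(9)/9,"same")
    i=np.arange(90,510);dg=np.gradient(p)
    c=[j for j in i if dg[j]<-.8 and dg[j]==dg[j-8:j+9].min()]
    print(n,"falling edges y mm",[(round(B[j]*1e3,1),round(dg[j],1)) for j in c])
# whole setting: compare slab
im=s["frame"][180:390,160:500,::-1];cv2.imwrite("pics/final.png",cv2.resize(im,None,fx=2.3,fy=2.3,interpolation=2))
E
```

```text
pad 0.72 [614.0, 221.0, 23.0, 66.0] right mid z.045 [ 0.8 90.5] left [ 0.8 77.5]
push_rod 0.82 [482.0, 221.0, 154.0, 62.0] right mid z.045 [-0.  90.1] left [-0.1  3.7]
slab 0.86 [596.0, 192.0, 43.0, 132.0] right mid z.045 [ 3.7 91.9] left [ 3.7 67.9]
slab 0.67 [339.0, 414.0, 76.0, 50.0] right mid z.045 [124.6 -26. ] left [124.5 -74.6]
slab 0.62 [616.0, 410.0, 24.0, 27.0] right mid z.045 [113.9 115.8] left [113.9 100.6]
21.6167 [ 0.49205485 -0.03001918  0.14053966] [-0.2  6.1  5.3] 33.19017379319427
s4 falling edges y mm [(np.float64(24.5), np.float64(-5.4)), (np.float64(38.3), np.float64(-1.2)), (np.float64(44.5), np.float64(-1.6)), (np.float64(50.0), np.float64(-0.8)), (np.float64(60.5), np.float64(-3.8))]
s8 falling edges y mm [(np.float64(28.8), np.float64(-4.0)), (np.float64(56.0), np.float64(-2.3)), (np.float64(71.0), np.float64(-1.6)), (np.float64(93.3), np.float64(-3.7))]
s10 falling edges y mm [(np.float64(28.8), np.float64(-3.9)), (np.float64(65.5), np.float64(-2.2)), (np.float64(96.3), np.float64(-3.7))]
s11 falling edges y mm [(np.float64(28.5), np.float64(-4.0)), (np.float64(66.5), np.float64(-2.4)), (np.float64(96.3), np.float64(-3.8))]
s12 falling edges y mm [(np.float64(28.8), np.float64(-3.9)), (np.float64(67.5), np.float64(-2.2)), (np.float64(82.0), np.float64(-1.1)), (np.float64(96.3), np.float64(-3.8))]
```

```bash
python3 -c "
from h import *
s=state();print(s['time_s'],s['gripper_width']*88,s['force']);print(sign_off())"
```

```text
21.6667 33.263574638279366 [-0.27131488  5.65812775  5.43052426]
the job is handed in; nothing more can be done
None
```

I put the thick slab (80 x 16 x 70 mm) down in the jig slot, let go of it, and pumped the trigger until the pad pressed the slab against the fence. I made four full pulls and then two small re-pulls. I handed the job in at 21.7 s of the 64 s allowed, with the trigger still held home in the gripper.

**Last checks:**
- **Slab:** contact came at the height expected for the slot floor. A picture after letting go showed it fully down.
- **Pad:** the pad stopped moving over the last pulls while the rod kept advancing, so the slab is against the fence.
- **Squeeze:** the collar-to-pad distance puts the spring at about 7–8.5 mm, inside the 5–15 mm window.
- **Trigger:** the gripper opening reads 33 mm with the trigger home, against 34 mm given. Wrist forces stayed under 10 N.

**What disagreed or was not seen:**
- **Squeeze readings:** they differ by 1–2 mm depending on the view.
- **Re-pulls:** each of the two small re-pulls added only about 1–2.4 mm, where I expected about 4 mm.
- **Rod tail:** in the last picture the network could not find the rod tail, which was nearly flush with the housing.
- **Final picture:** the last overall picture could not be viewed because the 12-picture limit was reached, so the final state rests on measurements.

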